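# Clock a flat-edged filter disc against the alignment bar and clamp it

## Robot

A 6-joint arm with a two-finger parallel gripper is mounted at the origin on a cart in front of the work surface, level with it; the furniture and walls round the work are solid. World frame = base frame: x ahead of the robot, y to its left, z up, the work surface at z = 0. Lengths are in m, angles in rad, forces in N, time in s.
With the tool pointing down it reaches from about 0.4 to 0.825 m from the base axis. Payload 7 kg.
Tool frame: the origin (TCP) lies at the centre of the arm's flange, where the gripper is bolted on; the fingertips stand 178 mm ahead of it and the grasp point (between the pads) lies ahead of it (tcp_to_grasp is the z of the grasp point in the tool frame, in m); z points along the fingers, x is the direction in which the jaws open and shut, and the axes are right-handed (so a half turn about z gives the same grasp; the last joint's range is limited). The gripper opens to 88 mm and grips with 3 to 60 N. Pads are 19 mm wide; open, the fingers measure 130 mm over their backs; the gripper's body (78 mm by 193 mm) begins 47 mm behind the grasp point.
Start: joints at [-1.043, 0.359, 0.012, 0, -1.224, -0.288], TCP at [0.16, -0.656, 0.405] pointing down, gripper open.
Joint ranges: [-3.07, 3.07], [-1.43, 2.12], [-1.02, 1.25], [-3.03, 1.67], [-3.05, -0], [-3.03, 3.03]. Speed limits (rad/s): [2.39, 2.39, 3.01, 3.14, 3.14, 3.14].

## Interface

Orientations are given as [roll, pitch, yaw] about the fixed x, y, z axes, in that order (R = Rz(yaw) Ry(pitch) Rx(roll)).
In Python, from station import get_state, grab_frame, job_done, tcp_to_grasp gives the robot as it stands.
- The arm moves only by the tool drive_tool, never from a script. Its argument "moves" is a list of rows, each a list of 7 numbers: the shift along the tool's x, y, z in mm, then the turn, a rotation vector about the tool's x, y, z in degrees, then the closure, from -1 (fully open) to 1 (shut), so that 0 is half open. In form: [[dx, dy, dz, ax, ay, az, claw], ...]. A call has 1 to 12 rows; each row is the pose to reach, as a shift and turn from the pose commanded when the call began, along the tool's axes at that moment; what a row does not reach only later rows make up. A row lasts 1/8 s, in which the tool goes at most 62.5 mm and 10.7 degrees, less where a joint would pass 70% of its speed; a pose out of reach is approached as far as the arm can. A call with a gripper value outside its range is refused whole. The fingers move at their own pace and stop on an object; "grip_force" is the grip in N (left out, the last holds). Time passes only in rows, so rows that repeat a pose let the fingers close. It gives the time, the measured TCP pose, the force and the opening at its end, in the units of the state.
- get_state(): the state, without advancing time (a new reading comes with each control period).
- grab_frame(name): name is "scene" or "side" or "wrist"; returns a dict with "img" (480x640x3 uint8, red, green, blue), "range_z" (480x640 float32, m along the optical axis (not along the pixel's ray), 0 where there is no reading), "fovy" (degrees; the focal length in pixels is half the picture's height over the tangent of half this angle, whatever the lens; pixels are square), "cx", "cy" (the principal point, pixels), "k1" (the pictures are not rectified: a ray, as slopes to the right and down, at radius r is drawn at 1 + k1 r^2 times it, then the intrinsics apply), "rvec" (rotation vector, rad) and "tvec" (3), from world to camera coordinates, as OpenCV has them. Camera axes: x right, y down, z forward; pixel columns grow to the right and rows downward; lengths in m; the calibration is good to about 2 mm. A picture is of the moment at which its call begins.
- job_done(): hands the job in, once; it reports no verdict.
The state is a dict: "t": time; "q": joint angles; "qd": joint speeds; "joint_efforts": joint torques, N m; "eef_pos": TCP position; "ee_rot": TCP orientation; "force": force on the tool from outside, world axes, zero at the start; "moment": the same for the moment, N m; "width": finger opening in m.
Only numpy, scipy, OpenCV 4.12 (cv2) and the standard library are available. Lean on these libraries where they do the work, as an engineer would, in place of code of your own. Each camera call takes 0.05 s, during which the arm holds its last target. There are 200 camera calls.

## Task

Turn the flat-edged camera filter disc in its fixture by the stud on its rim until its flat faces the alignment bar, and push it with your fingertips until the flat lies flush against the bar. Then, leaving the disc there, slide the clamp jaw up behind it and press it home firmly, with about 14 N (at least 9 N for a moment, and never so hard that more than 22 N bears on the bar), and let go with the disc flush and the jaw against it. Leave the loose things beside the fixture alone.

Things in the scene. Friction and masses are not known exactly. Their poses are not given: they have to be found in the camera images.
- filter_disc: Loose filter disc, 76 mm diameter, 10 mm thick, aluminium rim round dark glass (60 to 110 g), one side cut to a flat 49 mm long, 29 mm from the centre. Origin: centre of the full circle, underside; +x square to the flat, outwards; z up. Slick (friction 0.2), slides and turns on the bed. At first the flat points at least 50 degrees off the bar, either way, the rim 2 to 5 mm from the bar.
- stud_top (a point): Centre of the top of the round steel stud on the disc: 11 mm diameter, stands 24 mm above the disc's top, at the disc's x = -26 mm (opposite the flat); this point is 34 mm above the disc's underside. Pushed at the bar while more than a few degrees crooked, the disc jams on one corner of the flat instead of squaring itself; turn it straight, then push.
- fixture: Fixed: steel plate 165x112 mm on a riser; its top (the bed) is 40 mm above the bench. Origin: on the bench under the middle of the bar's face; axes as the bar's. Bed back to x = -146 mm; rails 8 mm high, 14 wide, 79 apart inside (1.5 clear of the disc each side). Two pins, 8 mm thick, 10 high, at x = -71.8, y = +-31.5 mm, hold the disc's centre ahead of about x = -44 mm while it turns.
- align_bar: Fixed steel alignment bar across the fixture's far end, 106 mm long, 14 mm thick, 13 mm high above the bed. Origin: middle of its face towards the disc, at bed level; +x from the disc into the bar, square to the face; y along it; z up. With the flat flush the disc's centre is at x = -29 mm and its +x along the bar's +x; with the round rim on the bar the centre is at -38 mm.
- clamp_jaw: Jaw sliding along the bar's x between the rails. Origin: middle of its front face (towards the disc), bed level; axes as the bar's. Block 34 mm long, 42 wide, 8.5 high, with an upright black fin to push: x -30 to -18 mm, 30 mm wide, top 37.5 mm above the bed. Starts with its face at the bar's x = -97 mm (fully open), meets the flush disc at -67 mm. 1.5 N friction, no spring, stays put.
- motor: Bystander: loose brushless motor, 28 mm diameter, 25 mm high, beside the fixture; origin at the centre of its underside.
- cutters: Bystander: loose side cutters, 140x49x15 mm, lying beside the fixture; origin at the middle of the underside, x along the length.
- terminal: Bystander: loose terminal block, 30x18x15 mm, beside the fixture; origin at the centre of its underside.

How it is judged:
On the way, in this order (a step that is already met when the one before it is completed fails the run):
1. the disc is turned and pushed so that its flat lies flush against the bar, the jaw still back (x of filter_disc in the frame of align_bar above -0.0305 m and x of stud_top in the frame of align_bar below -0.053 m and angle between the x axis of filter_disc and the x axis of align_bar, either way round below 0.05 rad and x of clamp_jaw in the frame of align_bar below -0.075 m), for 0.2 s.
2. the jaw presses on the disc, and the disc on the bar, with at least 9 N (contact force between each of clamp_jaw, align_bar and filter_disc above 9 N and angle between the x axis of filter_disc and the x axis of align_bar, either way round below 0.05 rad), for 0.2 s.
At the end, for the whole second after the job is handed in: The disc lies flat on the bed and at rest with its flat on the bar (centre within 30.5 mm of the bar's face, squared to within 0.04 rad, stud at the back), and the jaw is up against it (its face within 69 mm of the bar's face) (x of filter_disc in the frame of align_bar above -0.0305 m and x of stud_top in the frame of align_bar below -0.053 m and angle between the x axis of filter_disc and the x axis of align_bar, either way round below 0.04 rad and angle between filter_disc's own z axis and vertical below 0.05 rad and x of clamp_jaw in the frame of align_bar above -0.069 m and linear speed of filter_disc below 0.01 m/s); the robot touches nothing.
It fails at once if more than 22 N between the disc and the bar (contact force between filter_disc and align_bar above 22 N).
It fails at once if the motor, side cutters or terminal block moved by more than 20 mm (distance of any of motor, cutters, terminal from where it was at the start of the episode above 0.02 m).
It also fails if it takes over 72 s, if anything falls off the work surface, if the arm or the gripper's body presses on something with over 40 N, if the wrist force passes 120 N, or if a joint passes its speed limit or range.

## Working session

There is one attempt and no reset: what is moved stays moved. The work goes in short steps, Python scripts to look and compute and a tool call to move; the robot and the scene stay as the last step left them, time stands still between calls to the robot, and variables do not carry over. Pictures are saved under pics/ and viewed, about 8 in all and at most 12, crops included, and the job is handed in when it is done.

Besides the shell and the picture viewer there is one more tool, called after "Call:" in YAML: its name, and indented under it one key for each argument. drive_tool: Moves the arm, as the interface text tells. Its arguments: {"type":"object","properties":{"moves":{"type":"array"},"grip_force":{"type":"number"}},"required":["moves"]}

```bash
ls; mkdir -p pics
python3 - <<'E'
from station import *
import cv2
print(get_state(), tcp_to_grasp)
for n in ("scene","side"):
    f=grab_frame(n); cv2.imwrite(f"pics/{n}0.png",f["img"][:,:,::-1]); print({k:v for k,v in f.items() if k not in("img","range_z")})
E
```

```text
pics
{'t': 0.0, 'q': array([-1.04291381e+00,  3.59390711e-01,  1.10979503e-02, -3.69307688e-04,
       -1.22410713e+00, -2.88118283e-01]), 'qd': array([ 2.75432770e-03,  1.59072347e-03, -5.98498580e-04,  4.08540984e-04,
       -1.54814606e-04, -3.48221936e-05]), 'joint_efforts': array([ 7.42756620e-04, -5.82722390e+01,  2.93063951e+01,  6.99760839e+00,
        6.91613270e-03, -1.00749439e-04]), 'eef_pos': array([ 0.16026809, -0.65550686,  0.40373354]), 'ee_rot': array([-3.14146982e+00, -1.63612704e-03,  1.81043470e+00]), 'force': array([ 0.77969353, -0.19374024, -0.01197536]), 'moment': array([-0.05326134,  0.00537978,  0.01573205]), 'width': 0.0879966334819397} 0.1593
{'fovy': 45.62690330739754, 'cx': 330.39407556099275, 'cy': 232.8099497342115, 'k1': -0.05264208271550987, 'rvec': array([ 0.69465157, -2.64621715,  1.13892886]), 'tvec': array([0.34882284, 0.43871224, 0.51213649])}
{'fovy': 53.428828726251595, 'cx': 319.1435137195369, 'cy': 241.54793618926362, 'k1': -0.0894148992047532, 'rvec': array([ 0.56031712, -2.48068666,  1.46903805]), 'tvec': array([0.42096163, 0.34400282, 0.4185475 ])}
```

View pics/scene0.png

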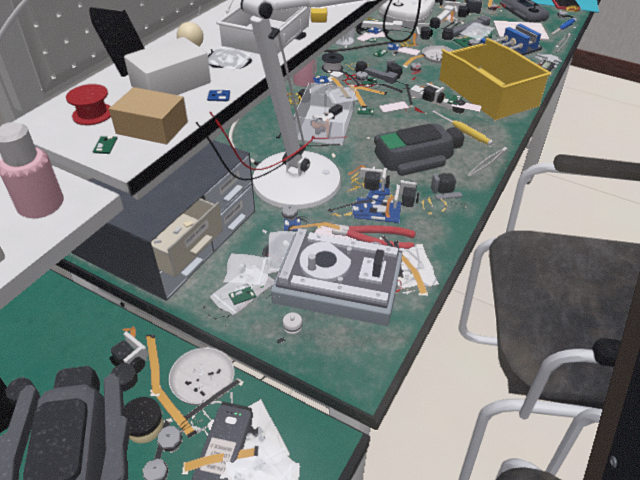

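View pics/side0.png

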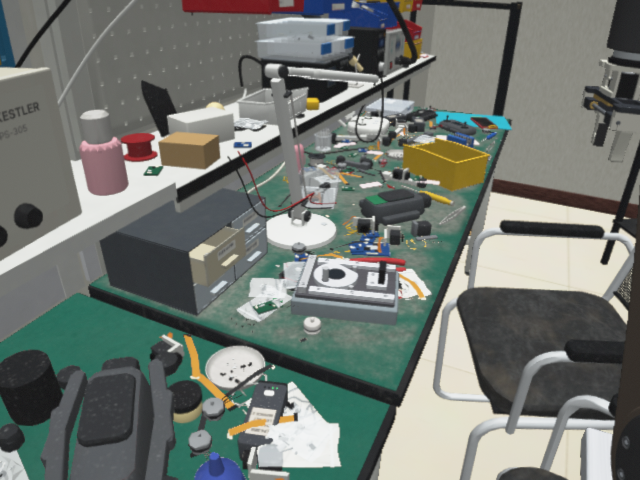

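Scene: fixture around (338,275), disc ring at (325,260), stud about (312,258), black fin at (378,262), bar on the left end; motor at (292,322), cutters behind it (red handles at 385,235). Side: the same, with stud at (326,272) and fin at (382,270).

```bash
cat > h.py <<'E'
from station import *
import cv2, numpy as np
def K(f):
    F=240/np.tan(np.radians(f["fovy"])/2); return np.array([[F,0,f["cx"]],[0,F,f["cy"]],[0,0,1]]),np.array([f["k1"],0,0,0.])
def ray(f,uv):
    k,d=K(f); p=cv2.undistortPoints(np.array(uv,float).reshape(-1,1,2),k,d).reshape(-1,2)
    R=cv2.Rodrigues(f["rvec"])[0]; o=-R.T@f["tvec"]; return o,np.c_[p,np.ones(len(p))]@R   # per unit depth
def plane(f,uv,z):
    o,D=ray(f,uv); return o+D*((z-o[2])/D[:,2])[:,None]
def depth(f,uv):
    o,D=ray(f,uv); z=np.array([f["range_z"][int(round(v)),int(round(u))] for u,v in uv]); return o+D*z[:,None]
def proj(f,P):
    k,d=K(f); return cv2.projectPoints(np.array(P,float).reshape(-1,1,3),f["rvec"],f["tvec"],k,d)[0].reshape(-1,2)
def tri(f1,a,f2,b):
    o1,D1=ray(f1,[a]);o2,D2=ray(f2,[b]);A=np.c_[D1[0],-D2[0]];s=np.linalg.lstsq(A,o2-o1,rcond=None)[0]
    p=o1+D1[0]*s[0];q=o2+D2[0]*s[1];return (p+q)/2,np.linalg.norm(p-q)
E
python3 - <<'E'
from h import *
np.set_printoptions(precision=4,suppress=True)
a=grab_frame("scene");b=grab_frame("side")
uv=[(312,252),(325,272),(378,252),(292,318),(290,233),(401,247),(385,315),(275,300),(385,233)]
print(depth(a,uv))
print(depth(b,[(326,265),(382,264),(313,322)]))
print(tri(a,(312,253),b,(326,266)),tri(a,(378,252),b,(382,264)))
f=grab_frame("wrist");cv2.imwrite("pics/w0.png",f["img"][:,:,::-1]);print(f["rvec"],f["tvec"],f["fovy"]);R=cv2.Rodrigues(f["rvec"])[0];print(-R.T@f["tvec"],R)
print(proj(f,depth(a,uv)))
E
```

```text
[[ 0.5884 -0.2843  0.0493]
 [ 0.5515 -0.2586  0.0493]
 [ 0.4923 -0.3082  0.0774]
 [ 0.5599 -0.1796  0.0242]
 [ 0.6527 -0.3239  0.025 ]
 [ 0.4895 -0.4026  0.0068]
 [ 0.4479 -0.2474  0.0269]
 [ 0.6052 -0.2047  0.0099]
 [ 0.5279 -0.4242  0.002 ]]
[[ 0.5912 -0.3012  0.0497]
 [ 0.4908 -0.3065  0.0764]
 [ 0.5588 -0.1803  0.0194]]
(array([ 0.5742, -0.2608,  0.075 ]), np.float64(0.0008325734690801331)) (array([ 0.4931, -0.3122,  0.0729]), np.float64(0.0014539484650851727))
[-1.8172 -2.3146 -0.3409] [ 0.6753 -0.035   0.3906] 67.70097147872495
[ 0.0838 -0.675   0.3836] [[-0.2375  0.9714  0.0008]
 [ 0.9304  0.2272  0.2877]
 [ 0.2793  0.0691 -0.9577]]
[[502.9732 560.9611]
 [529.9985 546.4063]
 [526.4294 534.8895]
 [565.4845 538.0789]
 [455.6405 567.3008]
 [441.2827 473.6465]
 [560.6279 480.9788]
 [533.0774 546.0925]
 [417.2156 487.406 ]]
```

Run:
```python
from h import *
np.set_printoptions(precision=3,suppress=True)
a=grab_frame("scene")
print(depth(a,[(297,190),(280,100),(262,10),(300,5),(210,250),(140,200),(150,110),(60,420),(410,145),(375,180),(240,295),(380,400)]))
o=plane(a,[(292,318)],0.024);print(o)
s=get_state();R=cv2.Rodrigues(np.array([0,0,0.]))[0]
y=s["ee_rot"][2];X=np.array([np.cos(y),np.sin(y)]);Y=np.array([np.sin(y),-np.cos(y)])
d=np.array([.52,-.28])-s["eef_pos"][:2];print(d@X*1e3,d@Y*1e3)
```

```text
[[ 0.702 -0.426  0.022]
 [ 0.721 -0.414  0.203]
 [ 0.712 -0.367  0.363]
 [ 0.698 -0.44   0.347]
 [ 0.75  -0.238  0.012]
 [ 0.82  -0.187  0.125]
 [ 0.786 -0.212  0.272]
 [ 0.687  0.105  0.075]
 [ 0.571 -0.618  0.049]
 [ 0.584 -0.494  0.045]
 [ 0.652 -0.183  0.016]
 [ 0.401 -0.137  0.002]]
[[ 0.56  -0.18   0.024]]
279.4539049417231 438.6365897835268
```

Call:
drive_tool:
  moves:
    - [50,75,10,0,0,0,-1]
    - [80,130,20,0,0,0,-1]
    - [110,180,30,0,0,0,-1]
    - [145,230,40,0,0,0,-1]
    - [180,285,50,0,0,0,-1]
    - [210,330,55,0,0,0,-1]
    - [240,380,60,0,0,0,-1]
    - [265,420,65,0,0,0,-1]
    - [280,439,65,0,0,0,-1]
    - [280,439,65,0,0,0,-1]
    - [280,439,65,0,0,0,-1]

```text
t: 1.68
eef_pos: [0.5199, -0.2796, 0.3396]
ee_rot: [-3.141, -0.0, 1.811]
force: [-0.4, -0.9, -0.5]
width: 0.0878
```

Run:
```python
from h import *
f=grab_frame("wrist");cv2.imwrite("pics/w1.png",f["img"][:,:,::-1]);s=get_state();print(s["t"],s["eef_pos"],s["ee_rot"],s["force"])
```

```text
1.725 [ 0.51966097 -0.279986    0.33970108] [-3.14142613e+00 -4.80562850e-05  1.80994808e+00] [ 0.088884    0.29870595 -0.05114936]
```

View pics/w1.png

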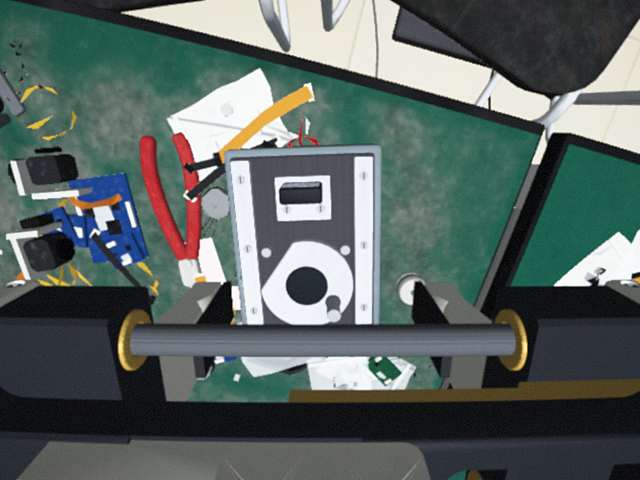

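Wrist view: jaw fin at (300,192), pins (266,253) and (345,250), disc centre about (307,287), stud top about (333,300), bar hidden behind the gripper. Back off for an unobstructed look.

Call:
drive_tool:
  moves:
    - [0,-50,0,0,0,0,-1]
    - [0,-80,0,0,0,0,-1]
    - [0,-80,0,0,0,0,-1]
    - [0,-80,0,0,0,0,-1]

```text
t: 2.22
eef_pos: [0.4423, -0.2991, 0.3402]
ee_rot: [3.141, 0.001, 1.809]
force: [0.1, -0.3, -0.1]
width: 0.0878
```

Run:
```python
from h import *
import pickle
f=grab_frame("wrist");cv2.imwrite("pics/w2.png",f["img"][:,:,::-1]);pickle.dump(f,open("w2.pkl","wb"))
c=f["img"][60:340,190:430,::-1];cv2.imwrite("pics/w2c.png",cv2.resize(c,None,fx=2.1,fy=2.1,interpolation=cv2.INTER_CUBIC))
```

```text
(no output)
```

View pics/w2c.png

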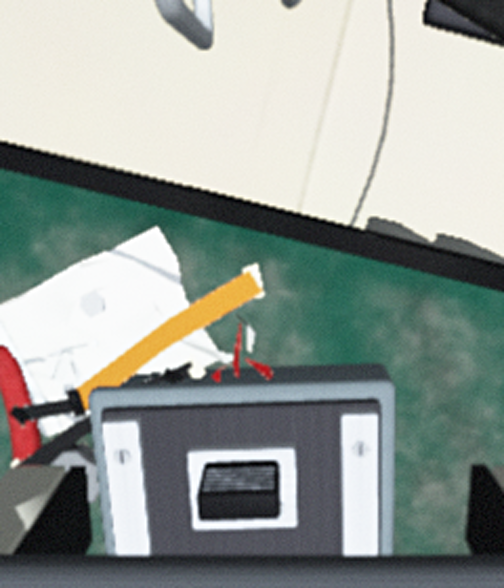

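That was the wrong way; only the jaw shows now. I go forward instead.

Call:
drive_tool:
  moves:
    - [0,55,0,0,0,0,-1]
    - [0,110,0,0,0,0,-1]
    - [0,150,0,0,0,0,-1]
    - [0,150,0,0,0,0,-1]
    - [0,150,0,0,0,0,-1]

```text
t: 2.9
eef_pos: [0.5884, -0.2626, 0.3388]
ee_rot: [-3.14, -0.001, 1.811]
force: [-0.0, -0.1, 0.5]
width: 0.088
```

Run:
```python
from h import *
import pickle
f=grab_frame("wrist");pickle.dump(f,open("w3.pkl","wb"))
c=f["img"][20:300,180:480,::-1];cv2.imwrite("pics/w3c.png",cv2.resize(c,None,fx=2,fy=2,interpolation=cv2.INTER_CUBIC))
```

```text
(no output)
```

View pics/w3c.png

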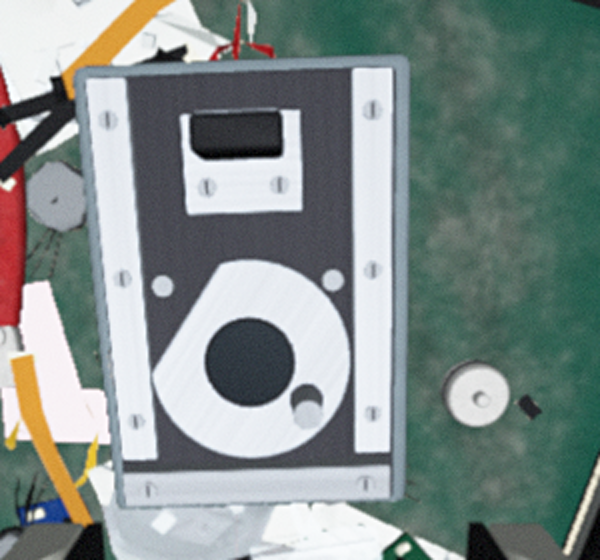

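The view shows the disc with its flat at upper-left (corners crop (222,265), (153,373)), stud top at (307,413), bar at the bottom (front edge y≈470), pins (162,286),(333,280), fin (236,133). Now positions.

```bash
cat > m.py <<'E'
from h import *
import pickle
np.set_printoptions(precision=4,suppress=True)
f=pickle.load(open("w3.pkl","rb"))
c2=lambda P:(np.array(P,float)+.5)/2-.5+[180,20]
bar=plane(f,c2([(127,471.5),(398,464.5)]),.053)
rl=plane(f,c2([(130,90),(157,458)]),.048); rr=plane(f,c2([(352,80),(354,450)]),.048)
ang=lambda a,b:np.degrees(np.arctan2(*(b-a)[1::-1]))
print("bar",bar,ang(*bar)-90+0,"rails",ang(*rl),ang(*rr))
pins=plane(f,c2([(162,286),(333,280)]),.050);print("pins",pins,np.linalg.norm(pins[1]-pins[0]),ang(*pins)-90)
g=f["img"].min(2); m=(g>150).astype(np.uint8); n,l,st,_=cv2.connectedComponentsWithStats(cv2.erode(m,np.ones((2,2))))
u,v=c2((320,330)).astype(int); L=l[v,u]; print(st[L])
C=max(cv2.findContours((l==L).astype(np.uint8),0,1)[0],key=len).reshape(-1,2)
P=plane(f,C,.05)[:,:2]
k=c2([(222,265),(153,373)]);F=plane(f,k,.05)[:,:2];print("flat len",np.linalg.norm(F[1]-F[0]))
t=(F[1]-F[0])/np.linalg.norm(F[1]-F[0]);nn=np.array([-t[1],t[0]])
if nn@(P.mean(0)-F[0])>0:nn=-nn
A=P[(P-F[0])@nn<-.004]
for _ in range(3):
    x=np.linalg.lstsq(np.c_[2*A,np.ones(len(A))],(A**2).sum(1),rcond=None)[0];r=np.sqrt(x[2]+x[:2]@x[:2]);e=abs(np.linalg.norm(A-x[:2],axis=1)-r);A=A[e<.0015]
print("centre",x[:2],"r",r,len(A),"flat dist",(F[0]-x[:2])@nn,"flat dir deg",np.degrees(np.arctan2(nn[1],nn[0])))
s=plane(f,c2([(307,413)]),.074)[0];print("stud",s,"dist",np.linalg.norm(s[:2]-x[:2]),"dir",np.degrees(np.arctan2(*(s[:2]-x[:2])[::-1])))
gl=plane(f,c2([(250,362)]),.05)[0];print("glass",gl)
fin=plane(f,c2([(191,112),(283,110),(196,157),(280,156)]),.0775);print("fin",fin,depth(f,c2([(236,120),(240,140)])))
print("jaw front",plane(f,c2([(188,213),(301,211)]),.0485))
a=grab_frame("scene");print(proj(a,[s]),depth(f,c2([(307,413)])))
cv2.imwrite("pics/a.png",cv2.resize(a["img"][215:325,260:420,::-1],None,fx=5,fy=5))
E
python3 m.py
```

```text
bar [[ 0.6168 -0.3203  0.053 ]
 [ 0.5886 -0.2176  0.053 ]] 15.325436311720424 rails 15.027380789220514 15.529641496293596
pins [[ 0.5435 -0.321   0.05  ]
 [ 0.5264 -0.2602  0.05  ]] 0.06309328504267733 15.681846816517307
[ 257  151   98   98 5171]
flat len 0.048580257891097385
centre [ 0.5638 -0.2827] r 0.03717918610352567 200 flat dist 0.0286849233457053 flat dir deg -110.46463805580485
stud [ 0.5718 -0.2593  0.074 ] dist 0.024758041181759373 dir 71.10972809168678
glass [ 0.5635 -0.283   0.05  ]
fin [[ 0.4855 -0.3186  0.0775]
 [ 0.4782 -0.2909  0.0775]
 [ 0.4982 -0.3143  0.0775]
 [ 0.4916 -0.2886  0.0775]] [[ 0.4845 -0.3045  0.0775]
 [ 0.4898 -0.3021  0.076 ]]
jaw front [[ 0.5159 -0.3171  0.0485]
 [ 0.5056 -0.2776  0.0485]]
[[313.184  254.8524]] [[ 0.5717 -0.2594  0.0744]]
```

Run:
```python
from h import *
s=get_state();print(s["q"],s["ee_rot"])
def to(x,y,z):
    yw=s["ee_rot"][2];d=np.array([x,y])-s["eef_pos"][:2]
    print(d@[np.cos(yw),np.sin(yw)]*1e3,d@[np.sin(yw),-np.cos(yw)]*1e3,(s["eef_pos"][2]-z)*1e3)
to(.5722,-.2588,.30)
```

```text
[-1.18230253e-01  3.54064892e-01 -1.49167044e-01 -4.32575753e-05
 -1.06803450e+00 -1.21302694e+00] [-3.14116558e+00 -2.00121872e-04  1.81031457e+00]
7.708231590745699 -14.071133148654306 39.559754795433335
```

Call:
drive_tool:
  moves:
    - [8,-14,40,0,0,-10,-0.3]
    - [8,-14,40,0,0,-20,-0.3]
    - [8,-14,40,0,0,-30,-0.3]
    - [8,-14,40,0,0,-40,-0.3]
    - [8,-14,40,0,0,-50,-0.3]
    - [8,-14,40,0,0,-56,-0.3]
    - [8,-14,40,0,0,-56,-0.3]
    - [8,-14,40,0,0,-56,-0.3]

```text
t: 4.0
eef_pos: [0.5724, -0.2586, 0.3]
ee_rot: [3.141, 0.0, 2.785]
force: [-0.9, 0.3, -0.2]
width: 0.0571
```

Run:
```python
from h import *
f=grab_frame("wrist");cv2.imwrite("pics/w4.png",f["img"][:,:,::-1])
s=get_state();print(s["eef_pos"],s["ee_rot"],s["q"][5]);print(proj(f,[[.5718,-.2593,.074],[.57265,-.25825,.074]]),depth(f,proj(f,[[.5722,-.2588,.074]])))
```

```text
[ 0.57244838 -0.25852707  0.29992602] [3.14152820e+00 3.22086926e-04 2.78573091e+00] -0.24199171400173017
[[322.32274027 264.93836412]
 [321.6220316  266.8912293 ]] [[ 0.57232479 -0.25846797  0.07307529]]
```

View pics/w4.png

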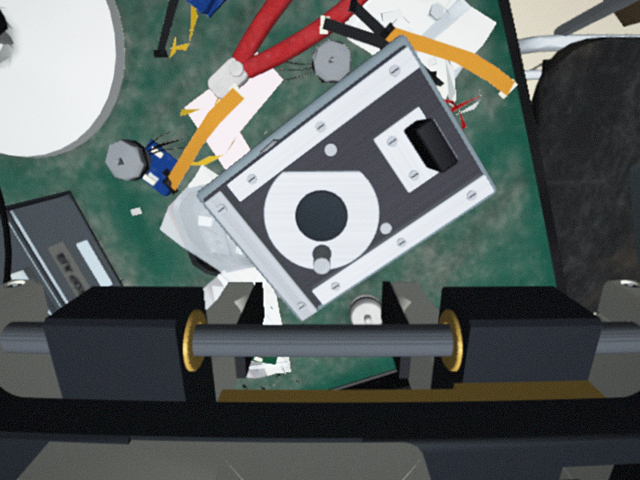

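Stud top sits at (322,265), midway between the fingers as predicted; descend and grip.

Call:
drive_tool:
  moves:
    - [0,0,30,0,0,0,-0.3]
    - [0,0,60,0,0,0,0.2]
    - [0,0,66,0,0,0,0.3]
    - [0,0,66,0,0,0,0.6]
    - [0,0,66,0,0,0,1]
    - [0,0,66,0,0,0,1]
    - [0,0,66,0,0,0,1]
    - [0,0,66,0,0,0,1]
  grip_force: 15

```text
t: 5.05
eef_pos: [0.5731, -0.2584, 0.2347]
ee_rot: [3.141, 0.002, 2.788]
force: [-1.2, 1.9, 5.1]
width: 0.0103
```

Call:
drive_tool:
  moves:
    - [4.5,-0.4,0,0,0,-10,1]
    - [8.9,-1.6,0,0,0,-20,1]
    - [13,-3.5,0,0,0,-30,1]
    - [16.7,-6.1,0,0,0,-40,1]
    - [19.9,-9.3,0,0,0,-50,1]
    - [22.5,-13,0,0,0,-60,1]
    - [22.5,-13,0,0,0,-60,1]

```text
t: 5.92
eef_pos: [0.5474, -0.263, 0.2347]
ee_rot: [-3.14, 0.001, -2.448]
force: [-2.2, -0.7, 7.4]
width: 0.01
```

Call:
drive_tool:
  moves:
    - [4.5,-0.4,-1,0,0,-10,1]
    - [8.9,-1.6,-1,0,0,-20,1]
    - [13,-3.5,-1,0,0,-30,1]
    - [16.7,-6.1,-1,0,0,-40,1]
    - [19.9,-9.3,-1,0,0,-50,1]
    - [22.5,-13,-1,0,0,-60,1]
    - [23.7,-15.2,-1,0,0,-65.5,1]
    - [23.7,-15.2,-1,0,0,-65.5,1]

```text
t: 6.92
eef_pos: [0.5387, -0.2896, 0.2347]
ee_rot: [-3.141, -0.0, -1.308]
force: [-0.2, 0.8, 2.0]
width: 0.0103
```

Run:
```python
from h import *
import pickle
f=grab_frame("wrist");pickle.dump(f,open("w5.pkl","wb"));cv2.imwrite("pics/w5.png",f["img"][:,:,::-1])
s=get_state();print(s["eef_pos"],s["ee_rot"],s["q"][5],s["force"])
```

```text
[ 0.53868528 -0.28961066  0.23473712] [-3.14144267e+00 -1.61577817e-04 -1.30882618e+00] 2.006968295458337 [ 0.0226902  -0.07398739  1.30696597]
```

View pics/w5.png

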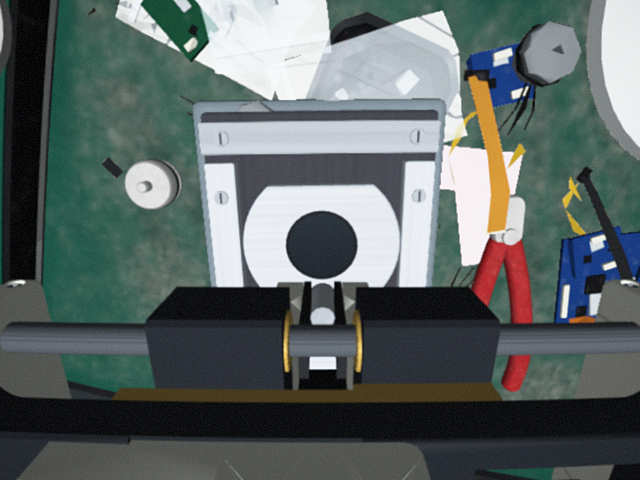

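The flat is now at row ≈186 (cols 270–373), bar's front edge at row ≈154. Measure their angle and gap.

```bash
cat > gap.py <<'E'
from h import *
def gap(f,cols,r0,r1,zd=.05):
    g=f["img"].min(2).astype(float); B=[];D=[]
    for u in cols:
        c=np.diff(g[r0:r1,u]); 
        for k,L,s in ((np.argmin(c),B,-1),(np.argmax(c),D,1)):
            a=np.clip(s*c[max(k-1,0):k+2],0,None); L.append((u,r0+.5+max(k-1,0)+(a*np.arange(len(a))).sum()/a.sum()))
    b=plane(f,B,.053)[:,:2];d=plane(f,D,zd)[:,:2]
    out=[]
    for P in(b,d):
        v=cv2.fitLine(P.astype(np.float32),cv2.DIST_HUBER,0,.001,.001).ravel();v=v if v[1]>0 else -v*[1,1,-1,-1]
        vv=v[:2] if v[1]>0 else -v[:2]; out.append((np.degrees(np.arctan2(vv[1],vv[0]))-90,v[2:]))
    n=np.radians(out[0][0]);nn=np.array([np.cos(n),np.sin(n)])
    print("bar yaw %.2f flat yaw %.2f gap mm %.2f"%(out[0][0],out[1][0],(out[0][1]-out[1][1])@nn*1e3), "res",np.std((b-b.mean(0))@nn)*1e3,"barpt",b.mean(0),"flat mid",d.mean(0))
E
python3 - <<'E'
from gap import *
import pickle
f=pickle.load(open("w5.pkl","rb"));gap(f,range(285,362,2),142,200)
E
```

```text
bar yaw 15.90 flat yaw 15.99 gap mm 14.51 res 0.0728428152145971 barpt [ 0.60484245 -0.27292848] flat mid [ 0.59082023 -0.27671711]
```

Call:
drive_tool:
  moves:
    - [0,-4,0,0,0,0,1]
    - [0,-8,0,0,0,0,1]
    - [0,-11,0,0,0,0,1]
    - [0,-12.5,0,0,0,0,1]
    - [0,-12.5,0,0,0,0,1]

```text
t: 7.6
eef_pos: [0.5509, -0.2862, 0.2347]
ee_rot: [-3.141, -0.0, -1.305]
force: [-0.2, -1.0, 3.2]
width: 0.0106
```

Call:
drive_tool:
  moves:
    - [0,-1,0,0,0,0,1]
    - [0,-1,0,0,0,0,1]

```text
t: 7.85
eef_pos: [0.5516, -0.286, 0.2347]
ee_rot: [-3.142, 0.0, -1.305]
force: [-1.7, -0.3, 3.8]
width: 0.0104
```

Run:
```python
from gap import *
f=grab_frame("wrist");cv2.imwrite("pics/w6.png",f["img"][:,:,::-1])
print(get_state()["force"])
gap(f,range(285,362,2),142,200)
```

```text
[-1.82524944  0.71922357  4.08716421]
bar yaw 15.35 flat yaw 15.34 gap mm -13.40 res 0.0715415409458064 barpt [ 0.60492374 -0.27263318] flat mid [ 0.61783642 -0.26911577]
```

Call:
drive_tool:
  moves:
    - [0,-1,0,0,0,0,1]
    - [0,-1,0,0,0,0,1]
    - [0,-1,0,0,0,0,1]

```text
t: 8.28
eef_pos: [0.5526, -0.2858, 0.2347]
ee_rot: [-3.142, -0.0, -1.305]
force: [-2.2, -0.1, 4.2]
width: 0.0106
```

Run:
```python
from gap import *
f=grab_frame("wrist");c=f["img"][80:340,190:450,::-1];cv2.imwrite("pics/w7.png",cv2.resize(c,None,fx=2.2,fy=2.2,interpolation=cv2.INTER_CUBIC))
print(get_state()["force"],get_state()["eef_pos"])
```

```text
[-2.41123723 -0.96944376  4.02070404] [ 0.55262282 -0.28579624  0.23469509]
```

View pics/w7.png

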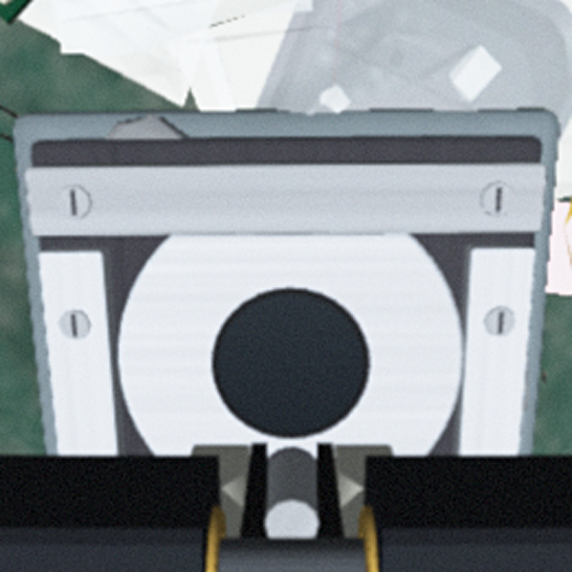

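The disc appears to meet the bar edge evenly along cols 150–430 of the crop. Press slightly to confirm contact.

Call:
drive_tool:
  moves:
    - [0,-0.8,0,0,0,0,1]
    - [0,-0.8,0,0,0,0,1]
    - [0,-0.8,0,0,0,0,1]

```text
t: 8.7
eef_pos: [0.553, -0.2857, 0.2347]
ee_rot: [3.141, 0.0, -1.305]
force: [-3.4, -1.7, 6.2]
width: 0.01
```

Call:
drive_tool:
  moves:
    - [0,-0.8,0,0,0,0,1]
    - [0,-0.8,0,0,0,0,1]
    - [0,-0.8,0,0,0,0,1]

```text
t: 9.07
eef_pos: [0.5532, -0.2857, 0.2347]
ee_rot: [3.139, 0.001, -1.305]
force: [-6.6, -2.9, 7.3]
width: 0.01
```

Run:
```python
from gap import *
f=grab_frame("wrist")
print(get_state()["force"],get_state()["eef_pos"])
print(np.array([f["img"].min(2)[168:196,u] for u in (265,300,320,345,370)]))
```

```text
[-5.89119702 -1.68468445  6.80219193] [ 0.55321789 -0.28568842  0.23466582]
[[196 195 194 197 196 197 196 197 204 202 207 204 206 207 207 211 204 201
  164  99 116 177 221 234 237 235 232 230]
 [191 194 195 195 194 198 198 195 199 204 208 207 207 208 205 207 198 193
  194 213 228 231 234 236 236 235 231 233]
 [193 195 192 197 200 191 203 200 200 200 202 205 208 205 208 208 198 188
  191 214 230 231 235 235 236 233 233 233]
 [189 193 197 203 196 197 199 198 200 202 203 207 201 203 205 206 199 186
  182 213 229 232 234 234 234 234 230 232]
 [193 190 194 194 196 198 198 197 198 203 204 208 202 207 201 202 200 185
  184 214 230 233 235 235 233 232 231 231]]
```

Call:
drive_tool:
  moves:
    - [0,0,0,0,0,0,0.6]
    - [0,0,0,0,0,0,0.4]
    - [0,0,0,0,0,0,0.3]
    - [0,0,0,0,0,0,0.3]
    - [0,0,-30,0,0,0,0.3]
    - [0,0,-70,0,0,0,0.3]
    - [0,0,-100,0,0,0,0.3]
    - [0,0,-100,0,0,0,0.3]

```text
t: 10.12
eef_pos: [0.5549, -0.2855, 0.3377]
ee_rot: [-3.137, -0.003, -1.304]
force: [0.4, -0.7, 0.2]
width: 0.0307
```

Run:
```python
from gap import *
f=grab_frame("wrist");cv2.imwrite("pics/w8.png",f["img"][:,:,::-1])
s=get_state();print(s["force"],s["eef_pos"],s["ee_rot"])
print(proj(f,[[.553,-.2857,.074],[.605,-.2727,.053],[.485,-.304,.0775]]))
```

```text
[ 0.30336165  0.01254433 -0.26225936] [ 0.55433428 -0.28532584  0.33579493] [-3.13920257e+00 -9.44094803e-04 -1.30482088e+00]
[[319.76921604 248.6429617 ]
 [321.3070752  169.9204401 ]
 [319.62219995 337.69437187]]
```

View pics/w8.png

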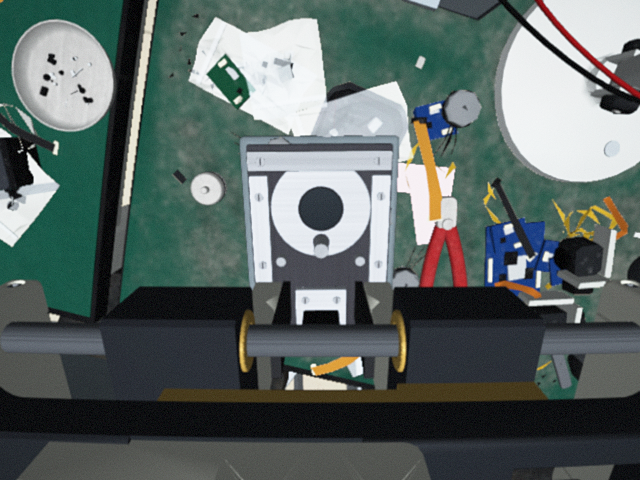

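Disc remains flush (bar edge row ≈170, stud top (321,243)); jaw below is still back. Now close and go behind the fin.

Call:
drive_tool:
  moves:
    - [0,50,0,0,0,0,1]
    - [0,98,0,0,0,0,1]
    - [0,98,0,0,0,0,1]
    - [0,98,40,0,0,0,1]
    - [0,98,70,0,0,0,1]
    - [0,98,90,0,0,0,1]
    - [0,98,101,0,0,0,1]
    - [0,98,101,0,0,0,1]
    - [0,98,101,0,0,0,1]

```text
t: 11.3
eef_pos: [0.4601, -0.3112, 0.2343]
ee_rot: [-3.141, -0.001, -1.305]
force: [0.6, 0.0, 0.1]
width: 0.0007
```

Run:
```python
from gap import *
f=grab_frame("wrist");cv2.imwrite("pics/w9.png",f["img"][:,:,::-1])
s=get_state();print(s["force"],s["eef_pos"],s["ee_rot"])
```

```text
[ 0.08281327 -0.17026072  0.36549804] [ 0.46002427 -0.31121404  0.2344583 ] [-3.14043675e+00 -8.09710802e-04 -1.30465846e+00]
```

View pics/w9.png

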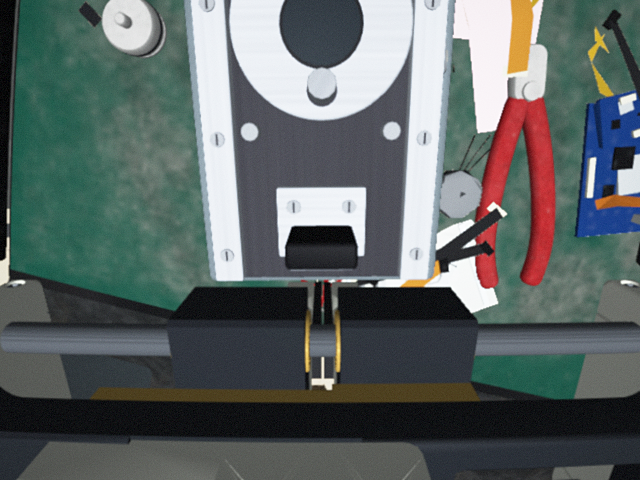

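Fingers stand behind the fin (320,245), clear, disc untouched. Push forward.

Call:
drive_tool:
  moves:
    - [0,-6,0,0,0,0,1]
    - [0,-10,0,0,0,0,1]
    - [0,-14,0,0,0,0,1]
    - [0,-18,0,0,0,0,1]
    - [0,-22,0,0,0,0,1]
    - [0,-26,0,0,0,0,1]
    - [0,-30,0,0,0,0,1]
    - [0,-33,0,0,0,0,1]
    - [0,-36,0,0,0,0,1]
    - [0,-36,0,0,0,0,1]

```text
t: 12.6
eef_pos: [0.4947, -0.3016, 0.2336]
ee_rot: [-3.141, -0.0, -1.305]
force: [-0.2, -0.8, -0.9]
width: -0.0
```

Run:
```python
from gap import *
f=grab_frame("wrist");cv2.imwrite("pics/w10.png",f["img"][0:400,120:520,::-1])
s=get_state();print(s["force"],s["eef_pos"])
```

```text
[-0.27167211 -0.14580381  0.57888585] [ 0.49465442 -0.30162005  0.23364045]
```

View pics/w10.png

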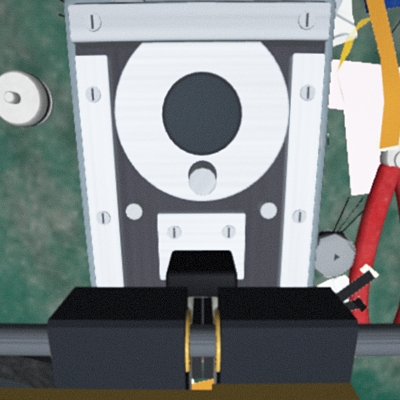

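Jaw front (row 213) is about 12 px, some 5 mm, short of the disc's rear (row 201). Creep on.

Call:
drive_tool:
  moves:
    - [0,-1.5,0,0,0,0,1]
    - [0,-3,0,0,0,0,1]
    - [0,-4,0,0,0,0,1]
    - [0,-4,0,0,0,0,1]

```text
t: 13.15
eef_pos: [0.4983, -0.3006, 0.2336]
ee_rot: [-3.141, -0.0, -1.305]
force: [-0.5, -1.7, -0.2]
width: 0.0003
```

Call:
drive_tool:
  moves:
    - [0,-1,0,0,0,0,1]
    - [0,-1,0,0,0,0,1]

```text
t: 13.4
eef_pos: [0.4992, -0.3003, 0.2337]
ee_rot: [-3.141, -0.0, -1.305]
force: [-0.4, -1.3, -1.0]
width: 0.0004
```

Call:
drive_tool:
  moves:
    - [0,-0.8,0,0,0,0,1]
    - [0,-0.8,0,0,0,0,1]

```text
t: 13.65
eef_pos: [0.5, -0.3001, 0.2336]
ee_rot: [-3.142, -0.0, -1.305]
force: [-1.2, -0.5, 0.1]
width: 0.0006
```

Call:
drive_tool:
  moves:
    - [0,-0.8,0,0,0,0,1]
    - [0,-0.8,0,0,0,0,1]

```text
t: 13.9
eef_pos: [0.5008, -0.2999, 0.2337]
ee_rot: [-3.142, -0.0, -1.305]
force: [-0.5, -1.4, -0.2]
width: 0.0006
```

Call:
drive_tool:
  moves:
    - [0,-0.8,0,0,0,0,1]
    - [0,-0.8,0,0,0,0,1]

```text
t: 14.15
eef_pos: [0.5012, -0.2998, 0.2336]
ee_rot: [3.141, 0.0, -1.305]
force: [-4.1, -3.4, 1.7]
width: 0.0004
```

Run:
```python
from gap import *
f=grab_frame("wrist");cv2.imwrite("pics/w11.png",f["img"][:,:,::-1])
s=get_state();print(s["force"],s["eef_pos"]);g=f["img"].min(2)
print(np.array([g[205:245,u] for u in (300,322,340)]))
```

```text
[-4.21709678 -3.49290526  1.57547771] [ 0.50115009 -0.29982155  0.23365209]
[[240 241 240 240 239 232 184 115 141 216 238 241 241 240 240 239 238 238
  237 240 240 240 235 217 208 211 208 213 212 221 220 229 237 241 240 238
  237 238 242 242]
 [211 215 214 212 215 215 229 233 232 230 237 241 242 241 238 238 239 237
  240 241 241 240 239 239 241 240 240 239 235 238 238 241 242 240 240 239
  240 241 242 242]
 [239 241 237 237 238 237 221 166 163 227 239 241 241 240 240 239 238 239
  239 243 242 241 241 240 239 240 240 238 238 238 241 241 240 239 242 240
  239 242 242 242]]
```

Call:
drive_tool:
  moves:
    - [0,-0.6,0,0,0,0,1]
    - [0,-0.6,0,0,0,0,1]

```text
t: 14.45
eef_pos: [0.5014, -0.2998, 0.2337]
ee_rot: [3.14, 0.0, -1.305]
force: [-5.4, -3.2, 2.9]
width: 0.0007
```

Call:
drive_tool:
  moves:
    - [0,-0.5,0,0,0,0,1]
    - [0,-0.5,0,0,0,0,1]

```text
t: 14.7
eef_pos: [0.5015, -0.2997, 0.2336]
ee_rot: [3.139, 0.001, -1.305]
force: [-6.7, -4.3, 3.6]
width: 0.0008
```

Call:
drive_tool:
  moves:
    - [0,-0.5,0,0,0,0,1]
    - [0,-1,0,0,0,0,1]
    - [0,-1,0,0,0,0,1]

```text
t: 15.08
eef_pos: [0.5019, -0.2997, 0.2336]
ee_rot: [3.138, 0.001, -1.305]
force: [-8.8, -5.8, 5.9]
width: 0.0003
```

Call:
drive_tool:
  moves:
    - [0,-0.5,0,0,0,0,1]
    - [0,-0.8,0,0,0,0,1]
    - [0,-0.8,0,0,0,0,1]

```text
t: 15.45
eef_pos: [0.5021, -0.2996, 0.2336]
ee_rot: [3.137, 0.001, -1.305]
force: [-11.1, -8.1, 6.4]
width: 0.0003
```

Call:
drive_tool:
  moves:
    - [0,-0.4,0,0,0,0,1]
    - [0,-0.7,0,0,0,0,1]
    - [0,-0.7,0,0,0,0,1]
    - [0,-0.7,0,0,0,0,1]
    - [0,-0.7,0,0,0,0,1]

```text
t: 16.08
eef_pos: [0.5023, -0.2996, 0.2336]
ee_rot: [3.136, 0.002, -1.305]
force: [-13.2, -7.7, 8.6]
width: 0.0008
```

Run:
```python
from h import *
for _ in range(4):
    grab_frame("side"); s=get_state(); F=s["force"]; print(F, -F@[.964,.265,0])
```

```text
[-12.63157561  -7.85385784   7.17228223] 14.258111214452708
[-13.1534695   -8.22813572   8.23413562] 14.86040056774872
[-12.84694812  -7.74546503   8.63934876] 14.437006222746058
[-12.14510404  -7.40070229   8.9587688 ] 13.669066398598705
```

Call:
drive_tool:
  moves:
    - [0,-0.4,0,0,0,0,1]
    - [0,-0.6,0,0,0,0,1]
    - [0,-0.6,0,0,0,0,1]
    - [0,-0.6,0,0,0,0,1]
    - [0,-0.6,0,0,0,0,1]

```text
t: 16.9
eef_pos: [0.5025, -0.2996, 0.2336]
ee_rot: [3.135, 0.002, -1.306]
force: [-15.1, -8.8, 9.1]
width: 0.0003
```

Axial force ≈16.9 N at the tool, about 15 N on the bar after jaw friction. Back straight off, lift, and look.

Call:
drive_tool:
  moves:
    - [0,2,0,0,0,0,1]
    - [0,5,0,0,0,0,1]
    - [0,12,0,0,0,0,1]
    - [0,18,0,0,0,0,1]
    - [0,18,-40,0,0,0,1]
    - [0,18,-90,0,0,0,1]
    - [0,18,-110,0,0,0,1]
    - [0,18,-110,0,0,0,1]
    - [0,18,-110,0,0,0,1]

```text
t: 18.02
eef_pos: [0.4878, -0.3031, 0.3429]
ee_rot: [3.141, 0.001, -1.305]
force: [-0.3, 0.6, 0.9]
width: 0.0006
```

Run:
```python
from gap import *
f=grab_frame("wrist");c=f["img"][60:300,200:440,::-1];cv2.imwrite("pics/w12.png",cv2.resize(c,None,fx=2.4,fy=2.4,interpolation=cv2.INTER_CUBIC))
s=get_state();print(s["force"],s["eef_pos"],s["t"])
```

```text
[-0.22281677 -0.31935346  0.43488983] [ 0.48777372 -0.30313637  0.34255621] 18.075
```

View pics/w12.png

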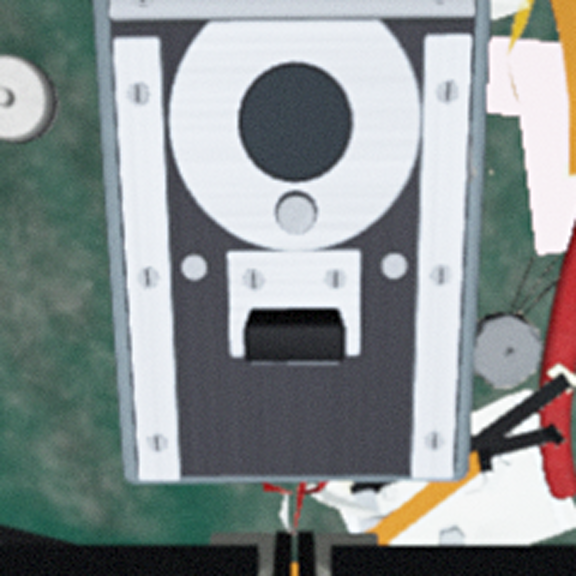

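The flat is flush along the bar (row ≈18), square, and the jaw front (row 250) touches the disc's rear edge. The robot is clear, so I hand in.

```bash
python3 -c "
from station import *
print(job_done())"
```

```text
the job is handed in; nothing more can be done
None
```

The job is done and handed in at about 18 s; the station gave no verdict.

- **Turn and push:** I gripped the stud and turned the disc about 125° round its centre. The flat then measured within 0.1° of the bar. I pushed it against the bar with about 6.5 N at the tool, let go and saw it still flush.
- **Clamp:** I pushed the fin with closed fingertips until the jaw met the disc, then pressed to about 14 to 17 N along the bar at the wrist. I estimate 13 to 15 N of that reached the bar after the jaw's stated 1.5 N friction. The force on the bar itself was not measured. I held it there for more than 1 s, then backed off and lifted clear.
- **Last look:** The flat lies flush and square along the bar, the stud is at the back, and the jaw touches the disc. The wrist force was near zero. The motor and cutters showed no visible movement. I did not identify the terminal block in the pictures.
- **Disagreements:**
  - My gap measurement after the push gave a meaningless −13 mm because its search window had shifted. I judged flushness from the picture and the contact force instead.
  - The two camera readings of the bar differed by about 1.5 mm.
  - During the press the wrist also read roughly 5 N sideways and 9 N upward.

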